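Log an ink can at the print studio's scanner

TASK

The ear defenders have been left standing on the scanner's plate: hang them by their headband over the horizontal rail, one cup on each side of the bar. Then take the slim ink can with the pull tab from under the rail and stand it upright in the ring on the scanner's plate with its label turned to face the scanner block squarely. Do not drop or tip either of them, leave everything else where it stands, and let go of everything at the end.

Things in the scene. Friction and masses are not known exactly. Their poses are not given: they have to be found in the camera images.
- can: slim ink can: bare metal cylinder, 64 mm diameter, 100 mm high, about 0.35 kg, standing under the rail. Origin: centre of its underside; z up; x points out through the middle of the paper label (60 mm tall, about 40 degrees to each side). On the flat lid a black pull tab 22 x 14 x 3 mm lies from the middle towards the label side.
- can_label (a point): middle of the can's label, on its side: 32 mm out along the can's x axis, 48 mm above its underside; a black band crosses the label there
- muffs: rigid ear defenders, 0.18 kg, standing on their two cups on the scanner's plate. Origin midway between the cups at their feet; z up, y from cup to cup. Height 135 mm, width 140 mm (y). Cups 70 mm high, 56 mm deep (x), 92 mm clear between them. On top of the arch a rubber crown pad, 24 mm in x, 52 mm in y, from 113 to 135 mm above the origin: grip it across its 24 mm.
- muffs_crown (a point): middle of the underside of the crown pad, 113 mm above the ear defenders' origin: this rests on the bar when hung
- rail: fixed rail: 12 mm steel bar along its y, centre line 200 mm up, 380 mm long, held at its ends by 12 mm arms from posts 75 mm behind it (+x), nothing above the bar. Origin on the table under the bar's middle; x away from the robot. Can, jar, wide tin stand under the bar at about y = -120, 0, 120 mm in any order: the bar blocks a tool from straight above; lean 25 to 45 degrees back to the robot.
- rail_mid (a point): middle of the bar, on its centre line
- scan: fixed scan station, at the left or the right: base plate 230 x 170 x 8 mm (x, y, z) with the scanner block (55 x 90 mm, its top 100 mm above the table) at its far (+x) end; the block's front with its black window looks along the station's -x. Origin: centre of the plate's underside.
- scan_spot (a point): centre of the black ring (78 mm across) printed on the plate's top, 8 mm above the table, where the can must stand; 85 mm in front of the scanner's front. The can's x axis must end up along the station's +x axis, label towards the window.
- scan_window (a point): middle of the scanner's black window, 84 mm from the scan spot along the station's +x, 60 mm above the table
- jar: bystander: glass jar with a green cap, 66 mm diameter, 95 mm high, under the rail; origin under its centre
- tin: bystander: wide low ink tin, 88 mm diameter, 60 mm high, under the rail; origin under its centre
- stone: fixed litho stone 170 x 220 x 45 mm at the other end of the table from the scan station; origin under its centre
- brayer: bystander: ink roller lying on the stone, 100 mm wide, 40 mm high, its handle reaching 145 mm along its -x; origin under the roller's middle
- sponge: bystander: sponge block 100 x 65 x 35 mm (x, y, z) on the table before the rail; origin under its centre
- pot: bystander: open glass pot, 70 mm diameter, 100 mm high, on the table before the rail; origin under its centre
- block: bystander: wood block 130 x 45 x 30 mm (x, y, z) on the table before the rail; origin under its centre

How it is judged (in metres and radians):
On the way, in this order (a step that is already met when the one before it is completed fails the run):
1. the ear defenders hang over the bar, let go (z of muffs_crown in the frame of rail between 0.195 and 0.225 m and x of muffs_crown in the frame of rail between -0.03 and 0.03 m and y of muffs_crown in the frame of rail between -0.18 and 0.18 m and angle between muffs's own z axis and vertical below 0.3 rad and contact force between muffs and rail above 0.3 N and contact force between muffs and the fingers below 0.1 N and linear speed of muffs below 0.05 m/s), for 0.2 s.
2. the can stands in the ring, label to the scanner, let go (horizontal distance between can and scan_spot below 0.02 m and angle between can's own z axis and vertical below 0.1 rad and z of can in the frame of scan between 0.004 and 0.014 m and angle between the x axis of can and the x axis of scan, either way round below 0.26 rad and horizontal distance between can_label and scan_window below 0.08 m and contact force between can and the fingers below 0.1 N and linear speed of can below 0.02 m/s), for 0.2 s.
At the end, for the whole second after the job is handed in: Ear defenders hang released and at rest, crown pad on the bar (30 mm across it, 180 mm of its middle, upright within 17 deg). The can stands upright, released and at rest on the plate within 20 mm of the scan spot, label facing the scanner within 15 deg (0.26 rad) (all of step 1 and all of step 2); the robot touches nothing.
It fails at once if the can is tipped over (leans more than 45 degrees) (angle between can's own z axis and vertical above 0.79 rad).
It fails at once if the can dropped: falling faster than 0.7 m/s (a fall of over 25 mm) with the fingers off (contact force between can and the fingers below 0.05 N and linear speed of can above 0.7 m/s).
It fails at once if the ear defenders dropped: falling faster than 0.7 m/s (a fall of over 25 mm) with the fingers off (contact force between muffs and the fingers below 0.05 N and linear speed of muffs above 0.7 m/s).
It fails at once if another loose thing (jar, wide tin, sponge, glass pot, wood block, brayer) is shifted by more than 30 mm (distance of any of jar, tin, sponge, pot, block, brayer from where it was at the start of the episode above 0.03 m).
It fails at once if the jar, wide tin or glass pot is tipped over (angle between any of jar, tin, pot's own z axis and vertical above 0.5 rad).
It also fails if it takes over 72 s, if anything falls off the work surface, if the arm or the gripper's body presses on something with over 40 N, if the wrist force passes 120 N, or if a joint passes its speed limit or range.

ROBOT

A 6-joint arm with a two-finger parallel gripper is mounted at the origin on the work surface. World frame = base frame: x ahead of the robot, y to its left, z up, the work surface at z = 0. Lengths are in mm, angles in rad, forces in N, time in s.
With the tool pointing down it reaches from about 400 to 925 mm from the base axis. Payload 12.5 kg.
Tool frame: the origin (TCP) lies midway between the tips of the shut fingers; the grasp point (between the pads) lies 19 mm behind it; z points along the fingers, y is the line along which they close (so a half turn about z gives the same grasp; the last joint's range is limited). The gripper opens to 95 mm and grips with 3 to 60 N. Pads are 20 mm wide; open, the fingers measure 119 mm over their backs; the gripper's body (75 mm by 180 mm) begins 59 mm behind the grasp point.
Start: joints at [-1.363, 0.491, 1.559, -0, 1.092, -0.106], TCP at [192.945, -594.491, 214.661] pointing down, gripper open.
Joint ranges: [-3.1, 3.1], [-0.84, 2.19], [0.05, 2.79], [-1.13, 4.28], [0.06, 2.93], [-2.69, 2.69]. Speed limits (rad/s): [2.22, 2.22, 2.79, 3.14, 3.14, 3.14].

INTERFACE

Orientations are given as [roll, pitch, yaw] about the fixed x, y, z axes, in that order (R = Rz(yaw) Ry(pitch) Rx(roll)).
In Python, from cell import env gives the robot as it stands.
- The arm moves only by the shell command python3 -m inch 'ROWS'. ROWS is JSON, a list of rows, each a list of 7 numbers: the turn, a rotation vector about the tool's x, y, z in rad, then the shift along the tool's x, y, z in cm, then the closure, from -1 (fully open) to 1 (shut). A call has 1 to 20 rows; each row shifts and turns the commanded pose from where the row before left it, along the tool's axes as they then stand; what a row does not reach is not made up. A row lasts 1/8 s, in which the tool goes at most 62.5 mm and 10.7 degrees, less where a joint would pass 70% of its speed; a pose out of reach is approached as far as the arm can. A call with a gripper value outside its range is refused whole. The fingers move at their own pace and stop on an object; the grip force is fixed at half the most. Time passes only in rows, so rows that do not move let the fingers close. It gives the time, the measured TCP pose, the force, the opening and the grip force at its end, in the units of the state.
- env.state(): the state, without advancing time (a new reading comes with each control period).
- env.read_camera(name): name is "side" or "top"; returns a dict with "img" (400x640x3 uint8, red, green, blue), "depth" (400x640 float32, mm along the optical axis (not along the pixel's ray), 0 where there is no reading), "fx", "fy", "cx", "cy" (pixels), "position" and "orientation" of the camera in the world. Camera axes: x right, y down, z forward; pixel columns grow to the right and rows downward; lengths in mm; the calibration is good to about 2 mm. A picture is of the moment at which its call begins.
- env.job_done(): hands the job in; it is judged then, once.
Trained networks look in a picture, given as the dict that the camera call returned (one of the last four; its "shot" number tells which), for a name from the list of things; names that differ only in an ending like _2 or _b are one class to them, and where a whole thing is asked for, a point or a joint stands for the part that bears it (a point fixed in the world has none). Each returns a list of dicts, best first, with "score" (0 to 1); they miss things now and then, are a little off and sometimes report something else, mostly with a low value. They report only what shows in the picture. A call takes as long as a camera call.
- env.find_in(picture, target): "centre" ([x, y, z] in mm, in the coordinates of the camera as it stood for that picture, good to about 4 mm: the middle of the surface that is visible of it).
- env.trace(picture, target): "mask" (400x640 bool, what is visible of it).
The state is a dict: "t": time; "joints": joint angles; "qvel": joint speeds; "tau": joint torques, N m; "eef_pos": TCP position; "tcp_rot": TCP orientation; "ft_force": force on the tool from outside, world axes, zero at the start; "moment": the same for the moment, N m; "opening": opening from 0.0 (shut) to 1.0 (fully open); "grip_force": force on a finger pad.
Only numpy, scipy, OpenCV 4.12 (cv2) and the standard library are available. Lean on these libraries where they do the work, as an engineer would, in place of code of your own. Each camera call takes 0.05 s, during which the arm holds its last target. There are 200 camera calls.

## Working session

There is one attempt and no reset: what is moved stays moved. The work goes in short steps, Python scripts to look and compute and a shell command to move; the robot and the scene stay as the last step left them, time stands still between calls to the robot, and variables do not carry over. Pictures are saved under pics/ and viewed, at most 10 in all, crops included, and the job is handed in when it is done.

```bash
ls; mkdir -p pics; cat > h.py <<'E'
import numpy as np, cv2
from scipy.spatial.transform import Rotation as R
from cell import env
def Rm(o):
    return R.from_euler('xyz',o).as_matrix()
def shot(n,f=None):
    p=env.read_camera(n)
    if f: cv2.imwrite(f'pics/{f}.png',p['img'][:,:,::-1])
    return p
def w(p,c): return Rm(p['orientation'])@np.array(c)+np.array(p['position'])
def cloud(p):
    v,u=np.mgrid[:400,:640]; d=p['depth']
    c=np.stack([(u-p['cx'])/p['fx']*d,(v-p['cy'])/p['fy']*d,d],-1)
    return c@Rm(p['orientation']).T+np.array(p['position'])
E
python3 - <<'E'
from h import *
for n in ('top','side'):
    p=shot(n,n+'0'); print(n,p['position'],p['orientation'],p['fx'])
    for t in ('can','can_label','muffs','muffs_crown','rail','rail_mid','scan','scan_spot','scan_window','jar','tin','stone','brayer','sponge','pot','block'):
        r=env.find_in(p,t)
        print(t,[(np.round(w(p,q['centre'])).tolist(),round(q['score'],2)) for q in r[:2]])
    np.savez(n+'0.npz',c=cloud(p),img=p['img'])
E
```

```text
pics
top [ 369.83766814   11.45612301 1172.70989134] [-2.99485371e+00 -1.41389548e-03 -1.58889234e+00] 462.637449465467
can [([623.0, -134.0, 98.0], 0.9)]
can_label [([625.0, -137.0, 97.0], 0.77)]
muffs [([440.0, 332.0, 103.0], 0.58)]
muffs_crown [([437.0, 334.0, 103.0], 0.63)]
rail [([637.0, -24.0, 206.0], 0.74)]
rail_mid [([639.0, -27.0, 203.0], 0.88)]
scan [([493.0, 344.0, 5.0], 0.95)]
scan_spot [([495.0, 339.0, 6.0], 0.59)]
scan_window []
jar [([599.0, 93.0, 93.0], 0.82), ([439.0, 335.0, 103.0], 0.52)]
tin [([617.0, -24.0, 63.0], 0.73)]
stone [([475.0, -335.0, 40.0], 0.88), ([626.0, -134.0, 97.0], 0.15)]
brayer [([507.0, -346.0, 77.0], 0.88)]
sponge [([382.0, -141.0, 31.0], 0.6), ([510.0, -346.0, 79.0], 0.37)]
pot [([418.0, 6.0, 36.0], 0.84)]
block [([429.0, 147.0, 29.0], 0.67)]
side [112.34411629 715.60257644 825.75840058] [-2.27084776 -0.00349411 -2.59348314] 471.8174647478952
can [([621.0, -115.0, 68.0], 0.93)]
can_label [([620.0, -117.0, 73.0], 0.68)]
muffs [([434.0, 375.0, 77.0], 0.98)]
muffs_crown [([434.0, 376.0, 79.0], 0.17)]
rail [([664.0, 120.0, 198.0], 0.6)]
rail_mid [([666.0, 121.0, 191.0], 0.94)]
scan [([374.0, -117.0, 34.0], 0.65)]
scan_spot [([514.0, 364.0, 5.0], 0.8), ([620.0, -118.0, 72.0], 0.41)]
scan_window [([516.0, 366.0, 11.0], 0.84), ([595.0, 116.0, 69.0], 0.21)]
jar [([594.0, 117.0, 71.0], 0.57), ([430.0, 162.0, 29.0], 0.48)]
tin [([609.0, -4.0, 64.0], 0.69)]
stone [([434.0, 371.0, 77.0], 0.73), ([463.0, -283.0, 44.0], 0.7)]
brayer [([497.0, -332.0, 71.0], 0.9), ([438.0, 381.0, 73.0], 0.61)]
sponge [([375.0, -117.0, 37.0], 0.69), ([663.0, 118.0, 195.0], 0.56)]
pot [([412.0, 24.0, 66.0], 0.67)]
block [([429.0, 159.0, 30.0], 0.63)]
```

View pics/top0.png

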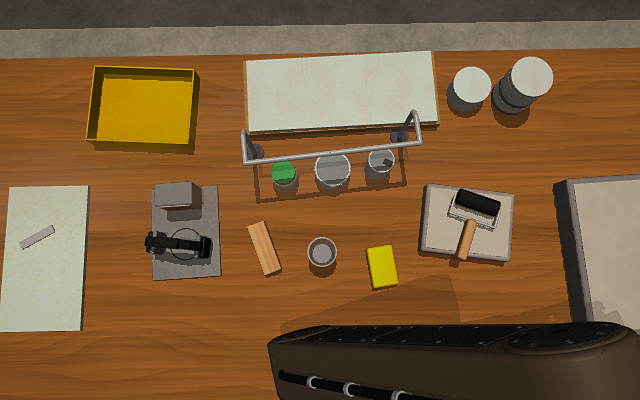

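View pics/side0.png

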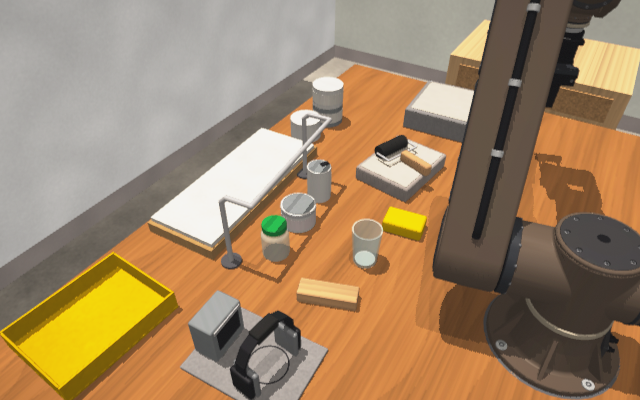

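```bash
cat > m.py <<'E'
from h import *
def rect(q): 
    r=cv2.minAreaRect(q[:,:2].astype(np.float32)); return np.round(r[0],1),np.round(r[1],1),round(r[2],1)
for n in ('top','side'):
    d=np.load(n+'0.npz'); c=d['c'].reshape(-1,3); col=d['img'].reshape(-1,3).astype(int)
    def s(x0,x1,y0,y1,z0,z1): return c[(c[:,0]>x0)&(c[:,0]<x1)&(c[:,1]>y0)&(c[:,1]<y1)&(c[:,2]>z0)&(c[:,2]<z1)]
    print(n,'table z',np.median(s(300,500,60,100,-30,30)[:,2]))
    q=s(550,720,-250,220,185,225); qr=q
    print('rail-ish',len(q)); 
    # bar: ransac line
    best=None
    rng=np.random.default_rng(0)
    for _ in range(300):
        a,b=q[rng.choice(len(q),2)]
        if abs(a[1]-b[1])<100: continue
        t=(b-a)/np.linalg.norm(b-a); e=np.linalg.norm(np.cross((q-a)[:,:2],t[:2]/np.linalg.norm(t[:2])).reshape(-1,1),axis=1)
        m=e<8
        if best is None or m.sum()>best.sum(): best=m
    b=q[best]; vx=cv2.fitLine(b[:,:2].astype(np.float32),cv2.DIST_HUBER,0,.01,.01).ravel()
    k=vx[:2]*np.sign(vx[1]); pr=(b[:,:2]-vx[2:])@k
    print('bar ends',vx[2:]+k*np.percentile(pr,.5),vx[2:]+k*np.percentile(pr,99.5),'yaw',np.arctan2(-k[0],k[1]),'z',np.percentile(b[:,2],[5,50,95]))
    q=s(360,520,220,470,118,150); print('crown',len(q),rect(q),q[:,2].max(),q.mean(0), 'x range',np.percentile(q[:,0],[2,98]))
    q=s(360,520,220,470,50,150); print('muffs',rect(q))
    q=s(520,640,260,470,92,110); print('scanblock top',len(q),rect(q),np.median(q[:,2]))
    q=s(360,640,220,480,4,13); print('plate',rect(q),np.median(q[:,2]))
    q=s(585,680,-190,-80,94,112); print('can lid',len(q),q.mean(0),np.median(q[:,2]), cv2.minEnclosingCircle(q[:,:2].astype(np.float32)))
    for nm,x0,x1,y0,y1,z0,z1 in (('jar',560,650,60,150,85,105),('tin',560,670,-70,50,52,70),('pot',370,470,-50,60,93,110),('block',370,490,100,200,24,40),('sponge',320,440,-200,-80,28,45),('stone',350,600,-480,-220,38,52),('brayerhi',350,600,-480,-220,60,110)):
        q=s(x0,x1,y0,y1,z0,z1)
        if len(q)>10: print(nm,len(q),rect(q),np.median(q[:,2]))
E
python3 m.py
```

```text
top table z -0.9221621464400869
rail-ish 1343
bar ends [ 642.77670938 -212.24781808] [603.51143098 171.27847972] yaw 0.10202415 z [199.39075973 203.79584024 207.00734576]
crown 467 (array([441. , 351.4]), array([106.1,  24. ]), 83.0) 146.72246892416092 [440.6140613  347.95196383 135.81410372] x range [428.02523368 454.21608679]
muffs (array([440.8, 351.8]), array([139.3,  55.2]), 83.4)
scanblock top 911 (array([557.1, 353.7]), array([57.9, 91.5]), 2.8) 98.87125873134892
plate (array([500.2, 350.4]), array([278.8, 257.7]), 0.4) 7.350767739696721
can lid 509 [ 629.02624374 -138.73289367   99.86565749] 99.8344120273066 ((631.3067016601562, -139.3154296875), 32.028770446777344)
jar 449 (array([606.1,  96. ]), array([55.2, 55.5]), 1.2) 93.87377549901112
tin 942 (array([615.6, -24.2]), array([77.5, 89.5]), 4.6) 59.64751820767049
pot 174 (array([416.4,   6.5]), array([67.2, 66.9]), 89.2) 98.63434323753393
block 908 (array([432.1, 149. ]), array([129.7,  45.3]), 20.0) 28.96537821637071
sponge 1064 (array([ 381.8, -141.6]), array([99.6, 64.9]), 8.6) 33.6530127257613
stone 4662 (array([ 480.6,
[... 965 characters left out ...]
3.7) 58.924853205707734
pot 203 (array([415.2,   9.8]), array([68.6, 70.2]), 44.6) 97.04978377029272
block 1009 (array([431.1, 153.5]), array([128.8,  48.4]), 19.1) 28.38652374536207
sponge 710 (array([ 380.6, -135.9]), array([99.4, 67.6]), 7.4) 32.59185248147372
stone 1855 (array([ 478.6, -349.2]), array([224. , 180.9]), 81.3) 43.43871785596605
brayerhi 771 (array([ 469.1, -342.1]), array([119.3, 162. ]), 63.8) 72.76157336960625m.py:16: DeprecationWarning: Arrays of 2-dimensional vectors are deprecated. Use arrays of 3-dimensional vectors instead. (deprecated in NumPy 2.0)
  t=(b-a)/np.linalg.norm(b-a); e=np.linalg.norm(np.cross((q-a)[:,:2],t[:2]/np.linalg.norm(t[:2])).reshape(-1,1),axis=1)
```

```bash
cat > go.py <<'E'
# plan: python3 go.py x y z yawY lean leanAz : how far to go (turn first, then shift), in tool axes
from h import *
import sys
def target(yawY,lean=0,az=0):
    y=np.array([np.cos(yawY),np.sin(yawY),0]); z=np.array([0,0,-1.])
    M=np.stack([np.cross(y,z),y,z],1)
    return R.from_rotvec(lean*y).as_matrix()@M   # lean about the closing line
def plan(pos,T,n=1):
    s=env.state(); C=Rm(s['tcp_rot'])
    rv=R.from_matrix(C.T@T).as_rotvec(); d=T.T@(np.array(pos)-s['eef_pos'])/10
    d0=C.T@(np.array(pos)-s['eef_pos'])/10
    print('turn',np.round(rv,3),'rows>=',np.ceil(np.linalg.norm(rv)/.17),'| shift after turn cm',np.round(d,2),'(before turn',np.round(d0,2),') rows>=',np.ceil(np.linalg.norm(d)/5.5))
def st():
    s=env.state(); C=Rm(s['tcp_rot'])
    print('t',s['t'],'pos',np.round(s['eef_pos'],1),'yawY',round(np.degrees(np.arctan2(C[1,1],C[0,1])),1),'z',np.round(C[:,2],3),'j',np.round(s['joints'],2),'F',np.round(s['ft_force'],1),'op',s['opening'],s['grip_force'])
if __name__=='__main__':
    st(); a=list(map(float,sys.argv[1:]))
    plan(a[:3],target(np.radians(a[3]),np.radians(a[4]) if len(a)>4 else 0))
E
python3 go.py 480 0 330 -6.8; python3 go.py 480 0 330 173.2
```

```text
t 1.7 pos [ 193.  -594.5  214.7] yawY -72.0 z [ 0. -0. -1.] j [-1.36  0.49  1.56  0.    1.09 -0.11] F [0.1 0.5 0.6] op 1.0024390461783819 0.0
turn [ 0.     0.    -1.138] rows>= 7.0 | shift after turn cm [ 62.43  21.46 -11.53] (before turn [ 45.65 -47.69 -11.54] ) rows>= 13.0
t 1.7 pos [ 193.  -594.5  214.7] yawY -72.0 z [ 0. -0. -1.] j [-1.36  0.49  1.56  0.    1.09 -0.11] F [0.1 0.5 0.6] op 1.0024390461783819 0.0
turn [ 0.    -0.     2.003] rows>= 12.0 | shift after turn cm [-62.43 -21.46 -11.53] (before turn [ 45.65 -47.69 -11.54] ) rows>= 13.0
```

```bash
python3 -m inch '[[0,0,-0.1423,0,0,-1.44,-1],[0,0,-0.1423,0,0,-1.44,-1],[0,0,-0.1423,0,0,-1.44,-1],[0,0,-0.1423,0,0,-1.44,-1],[0,0,-0.1423,0,0,-1.44,-1],[0,0,-0.1423,0,0,-1.44,-1],[0,0,-0.1423,0,0,-1.44,-1],[0,0,-0.1423,0,0,-1.44,-1]]'
python3 -m inch '[[0,0,0,5.2,1.79,0,-1],[0,0,0,5.2,1.79,0,-1],[0,0,0,5.2,1.79,0,-1],[0,0,0,5.2,1.79,0,-1],[0,0,0,5.2,1.79,0,-1],[0,0,0,5.2,1.79,0,-1],[0,0,0,5.2,1.79,0,-1],[0,0,0,5.2,1.79,0,-1],[0,0,0,5.2,1.79,0,-1],[0,0,0,5.2,1.79,0,-1],[0,0,0,5.2,1.79,0,-1],[0,0,0,5.2,1.79,0,-1]]'
python3 -m inch '[[0,0,0,5,-1.15,0,-1],[0,0,0,5,-1.15,0,-1],[0,0,0,5,-1.15,0,-1],[0,0,0,5,-1.15,0,-1],[0,0,0,5,-1.15,0,-1],[0,0,0,5,-1.15,0,-1],[0,0,0,5,-1.15,0,-1]]'
python3 go.py 441 354.5 200 -6.8
python3 - <<'E'
from h import *
p=shot('side','side1'); q=shot('top','top1'); np.savez('top1.npz',c=cloud(q),img=q['img']); np.savez('side1.npz',c=cloud(p),img=p['img'])
E
```

```text
t: 2.7
eef_pos: [192.9, -594.4, 330.4]
tcp_rot: [3.142, 0.0, 1.457]
ft_force: [-0.4, -0.0, -0.1]
opening: 1.001
grip_force: 0.0
t: 4.2
eef_pos: [480.6, 1.5, 330.1]
tcp_rot: [3.141, 0.0, 1.452]
ft_force: [0.8, -0.4, 1.1]
opening: 1.001
grip_force: 0.0
t: 5.08
eef_pos: [441.1, 358.5, 329.9]
tcp_rot: [3.141, -0.0, 1.452]
ft_force: [0.2, -0.5, 0.0]
opening: 1.003
grip_force: 0.0
t 5.075 pos [441.1 358.5 329.9] yawY -6.8 z [ 0.  0. -1.] j [ 0.57  0.31  1.53 -0.    1.3   0.68] F [ 0.2 -0.5  0. ] op 1.0025931598399098 0.0
turn [ 0. -0.  0.] rows>= 1.0 | shift after turn cm [-0.4   0.04 12.99] (before turn [-0.4   0.03 12.99] ) rows>= 3.0
```

View pics/top1.png

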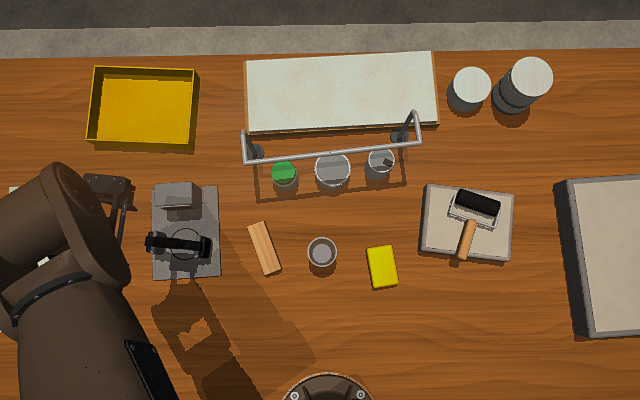

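```bash
python3 - <<'E'
import numpy as np
for n in ('top1','side1'):
    c=np.load(n+'.npz')['c'].reshape(-1,3)
    for z0,z1 in ((325,345),(345,365),(365,390),(390,420),(430,470)):
        q=c[(abs(c[:,0]-441)<120)&(abs(c[:,1]-358)<120)&(c[:,2]>z0)&(c[:,2]<z1)]
        if len(q): print(n,z0,len(q),np.percentile(q[:,0],[1,50,99]).round(),np.percentile(q[:,1],[1,50,99]).round())
E
```

```text
top1 325 20 [408. 488. 492.] [344. 346. 362.]
top1 345 26 [486. 488. 494.] [344. 345. 366.]
top1 365 13 [486. 488. 490.] [344. 346. 359.]
top1 390 80 [423. 490. 516.] [318. 322. 373.]
top1 430 1150 [445. 508. 531.] [318. 339. 384.]
side1 325 199 [386. 488. 494.] [345. 363. 379.]
side1 345 298 [384. 487. 496.] [345. 364. 380.]
side1 365 220 [382. 489. 499.] [345. 365. 380.]
side1 390 598 [356. 369. 523.] [339. 384. 404.]
side1 430 3872 [349. 393. 529.] [338. 380. 405.]
```

View pics/side1.png

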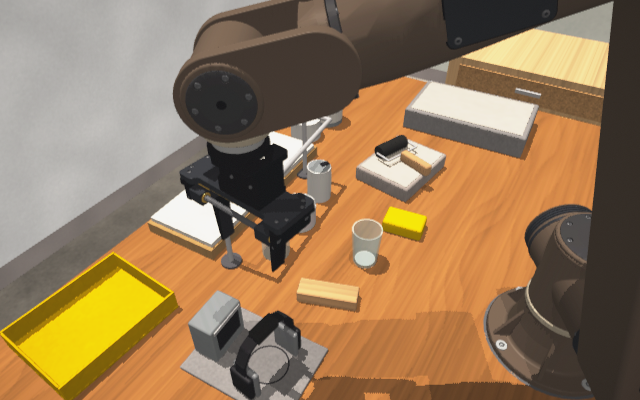

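```bash
python3 -m inch '[[0,0,0,-0.65,0.04,0,-1],[0,0,0,0,0,4,-1],[0,0,0,0,0,4,-1],[0,0,0,0,0,4,-1],[0,0,0,0,0,4,-1],[0,0,0,0,0,3,-1],[0,0,0,0,0,2.7,-1],[0,0,0,0,0,0,-1],[0,0,0,0,0,0,1],[0,0,0,0,0,0,1],[0,0,0,0,0,0,1],[0,0,0,0,0,0,1],[0,0,0,0,0,0,1],[0,0,0,0,0,0,1]]'
python3 - <<'E'
from h import *
p=shot('side','side2')
cv2.imwrite('pics/s2c.png',cv2.resize(p['img'][180:400,120:400,::-1],None,fx=2,fy=2))
E
python3 go.py 441 352 200 -6.8
```

```text
t: 6.92
eef_pos: [441.1, 350.3, 112.8]
tcp_rot: [-3.142, 0.0, 1.452]
ft_force: [-0.3, 0.9, 0.2]
opening: 0.424
grip_force: 0.0
t 6.975 pos [441.1 350.3 112.7] yawY -6.8 z [-0. -0. -1.] j [ 0.55  0.53  1.82 -0.    0.8   0.67] F [-0.2 -0.5 -0.7] op 0.3857246046466686 0.0
turn [-0.  0.  0.] rows>= 1.0 | shift after turn cm [ 0.17 -0.03 -8.73] (before turn [ 0.17 -0.03 -8.73] ) rows>= 2.0
```

View pics/s2c.png

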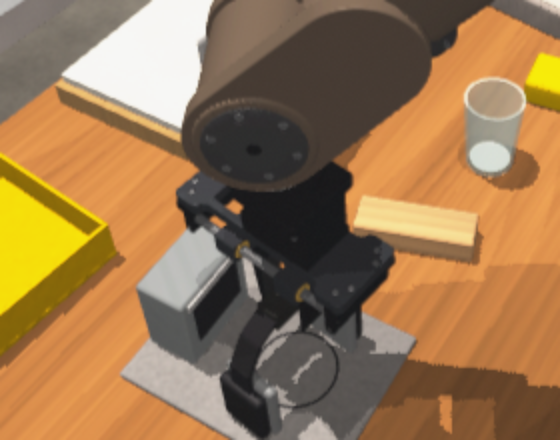

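```bash
python3 -m inch '[[0,0,0,0,0,0,1],[0,0,0,0,0,0,1],[0,0,0,0,0,0,1],[0,0,0,0,0,0,1],[0,0,0,0,0,0,1],[0,0,0,0,0,-0.5,1],[0,0,0,0,0,-1.5,1],[0,0,0,0,0,-3,1],[0,0,0,0,0,-4,1],[0,0,0,0,0,-4,1],[0,0,0,0,0,-4,1],[0,0,0,0,0,-4,1],[0,0,0,0,0,-2.5,1],[0,0,0,0,0,0,1]]'
python3 - <<'E'
from h import *
d=np.load('top0.npz')
p=shot('side','side3'); np.savez('side3.npz',c=cloud(p),img=p['img'])
q=shot('top','top3'); np.savez('top3.npz',c=cloud(q),img=q['img'])
for p in (p,q):
    c=cloud(p).reshape(-1,3)
    m=c[(c[:,0]>360)&(c[:,0]<530)&(abs(c[:,1]-352)<100)&(c[:,2]>200)&(c[:,2]<335)]
    print(len(m),cv2.minAreaRect(m[:,:2].astype(np.float32)),m[:,2].min())
    for t in('scan_spot','muffs','muffs_crown'):
        r=env.find_in(p,t); print(t,[(np.round(w(p,k['centre'])),round(k['score'],2)) for k in r[:2]])
a=np.hstack([p['img'][200:320,150:250] for p in (q,)]+[d['img'][120:200,350:420][:80,:70].repeat(1,0).copy() if 0 else np.zeros((120,1,3),np.uint8)])
can=cv2.resize(np.ascontiguousarray(d['img'][140:185,355:410]),None,fx=8,fy=8)
ring=cv2.resize(np.ascontiguousarray(q['img'][170:290,140:230]),None,fx=4,fy=4)
h=max(can.shape[0],ring.shape[0]); o=np.zeros((h,can.shape[1]+ring.shape[1],3),np.uint8)
o[:can.shape[0],:can.shape[1]]=can;o[:ring.shape[0],can.shape[1]:]=ring
cv2.imwrite('pics/cr.png',o[:,:,::-1]); print(o.shape)
E
python3 go.py 441 352 345 -6.8
```

```text
t: 8.72
eef_pos: [441.3, 350.4, 350.1]
tcp_rot: [3.138, -0.002, 1.452]
ft_force: [-0.6, -0.1, -1.4]
opening: 0.246
grip_force: 30.0
2342 ((440.4055480957031, 357.94635009765625), (140.52381896972656, 57.181854248046875), 84.29528045654297) 244.22286829618588
scan_spot [(array([483., 366.,   8.]), 0.89)]
muffs [(array([436., 395., 312.]), 0.65)]
muffs_crown [(array([438., 404., 304.]), 0.78)]
551 ((434.2993469238281, 294.6658020019531), (24.653432846069336, 55.42927932739258), 83.70285034179688) 247.9439651554094
scan_spot [(array([487., 333.,   7.]), 0.69), (array([617., -26.,  62.]), 0.63)]
muffs [(array([436., 298., 337.]), 0.75)]
muffs_crown [(array([435., 302., 334.]), 0.61)]
(480, 800, 3)
t 9.125 pos [441.1 350.3 347.1] yawY -6.8 z [-0.001 -0.001 -1.   ] j [ 0.55  0.29  1.51 -0.    1.33  0.67] F [-0.5 -0.3 -2.7] op 0.24815940708760456 29.996225237846375
turn [-0.001  0.001  0.   ] rows>= 1.0 | shift after turn cm [ 0.17 -0.03  0.21] (before turn [ 0.17 -0.03  0.21] ) rows>= 1.0
```

View pics/cr.png

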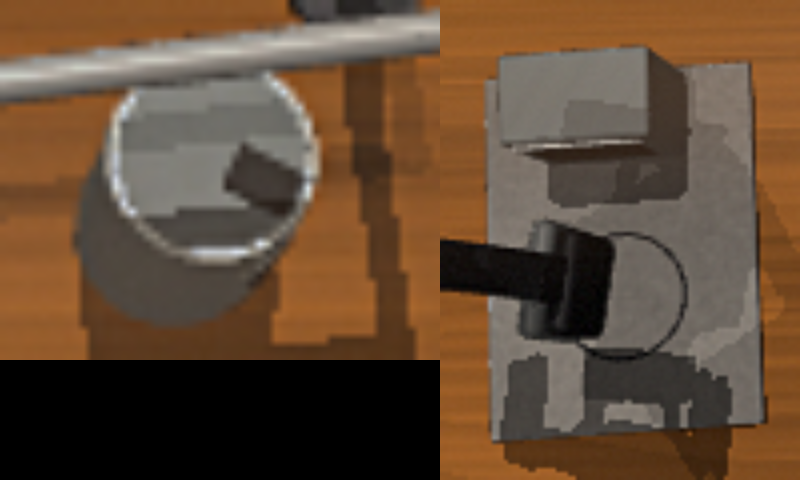

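```bash
python3 -m inch '[[0,0,0.151,0,0,0,1],[0,0,0.151,0,0,0,1],[0,0,0.151,0,0,0,1],[0,0,0.151,0,0,0,1],[0,0,0.151,0,0,0,1],[0,0,0.151,0,0,0,1],[0,0,0.151,0,0,0,1],[0,0,0.151,0,0,0,1],[0,0,0.151,0,0,0,1],[0,0,0,0,0,0,1]]'
python3 go.py 614.7 19.8 345 -84.3
python3 - <<'E'
from h import *
for n in ('top','side'):
    d=np.load(n+'0.npz'); c=d['c'];g=d['img'].astype(int).sum(-1)
    L=(c[...,0]>590)&(c[...,0]<670)&(abs(c[...,1]+137)<42)&(c[...,2]>92)&(c[...,2]<115)
    q=c[L]; ctr,r=cv2.minEnclosingCircle(q[:,:2].astype(np.float32)); ctr=np.array(ctr)
    for th in (150,200,240):
        m=L&(g<th)&(np.hypot(c[...,0]-ctr[0],c[...,1]-ctr[1])<29); t=c[m][:,:2]
        if len(t)<8: continue
        me=t.mean(0); k=cv2.fitLine(t.astype(np.float32),cv2.DIST_L2,0,.01,.01).ravel()[:2]
        k=k*np.sign(k@(me-ctr)); print(n,th,len(t),'ctr',ctr.round(1),r,'mean',me-ctr,'axis',np.degrees(np.arctan2(k[1],k[0])).round(1),'centre dir',np.degrees(np.arctan2(*(me-ctr)[::-1])).round(1))
E
```

```text
t: 10.38
eef_pos: [441.2, 350.3, 347.5]
tcp_rot: [3.141, 0.0, 0.094]
ft_force: [1.3, -0.7, -1.5]
opening: 0.252
grip_force: 30.0
t 10.375 pos [441.2 350.3 347.5] yawY -84.6 z [-0. -0. -1.] j [ 0.55  0.29  1.51 -0.    1.33  2.03] F [ 1.3 -0.7 -1.5] op 0.25206704394471485 29.997158646583557
turn [ 0.     0.    -0.005] rows>= 1.0 | shift after turn cm [13.98 34.61  0.25] (before turn [14.17 34.53  0.25] ) rows>= 7.0
top 150 16 ctr [ 631.3 -139.3] 32.028770446777344 mean [-10.15679844 -13.7131029 ] axis -118.6 centre dir -126.5
top 200 64 ctr [ 631.3 -139.3] 32.028770446777344 mean [ -9.61414341 -10.26116724] axis -72.1 centre dir -133.1
top 240 119 ctr [ 631.3 -139.3] 32.028770446777344 mean [-14.65019986  -6.3250879 ] axis 115.8 centre dir -156.6
side 150 21 ctr [ 631.3 -133.8] 33.93962097167969 mean [ -8.32655119 -16.77657225] axis -129.3 centre dir -116.4
side 200 22 ctr [ 631.3 -133.8] 33.93962097167969 mean [ -8.48598072 -16.43310732] axis -125.1 centre dir -117.3
side 240 24 ctr [ 631.3 -133.8] 33.93962097167969 mean [ -9.05078041 -16.63339719] axis -130.5 centre dir -118.6
```

```bash
python3 -m inch '[[0,0,0,1.0,2.3,0,1],[0,0,0,1.7,4.2,0,1],[0,0,0,1.9,4.6,0,1],[0,0,0,1.9,4.6,0,1],[0,0,0,1.9,4.6,0,1],[0,0,0,1.9,4.6,0,1],[0,0,0,1.9,4.6,0,1],[0,0,0,1.4,3.4,0,1],[0,0,0,0.57,1.63,0,1],[0,0,0,0,0,0,1]]'
python3 - <<'E'
from h import *
for n in ('top','side'):
    p=shot(n,n+'4')
    c=cloud(p); s=p['img'].astype(int).sum(-1)
    r=env.trace(p,'muffs'); 
    if r:
        m=r[0]['mask']; q=c[m&(p['depth']>0)]; q=q[(q[:,2]>225)&(q[:,2]<345)&(abs(q[:,0]-617)<120)&(abs(q[:,1]-20)<100)]
        print(n,r[0]['score'],len(q),cv2.minAreaRect(q[:,:2].astype(np.float32)),np.percentile(q[:,2],[1,99]),np.percentile(q[:,0],[1,99]),np.percentile(q[:,1],[1,99]))
p=shot('side')
E
python3 go.py 614.7 19.8 197.7 -84.3
```

```text
t: 11.62
eef_pos: [614.4, 19.3, 347.4]
tcp_rot: [-3.141, 0.001, 0.094]
ft_force: [0.1, -0.3, -2.1]
opening: 0.25
grip_force: 30.0
side 0.6 1393 ((615.2000732421875, 27.20254135131836), (140.29124450683594, 58.25121307373047), 3.153930425643921) [245.83503305 343.42559813] [545.71211579 681.13886165] [-2.36976799 56.79046436]
t 11.875 pos [614.   20.8 348.1] yawY -84.6 z [ 0.  0. -1.] j [-0.07  0.38  1.39  0.    1.37  1.4 ] F [ 0.  -0.5 -2.4] op 0.2532041727289042 29.996312856674194
turn [-0.    -0.    -0.005] rows>= 1.0 | shift after turn cm [ 0.06  0.11 15.04] (before turn [ 0.05  0.11 15.04] ) rows>= 3.0
```

View pics/side4.png

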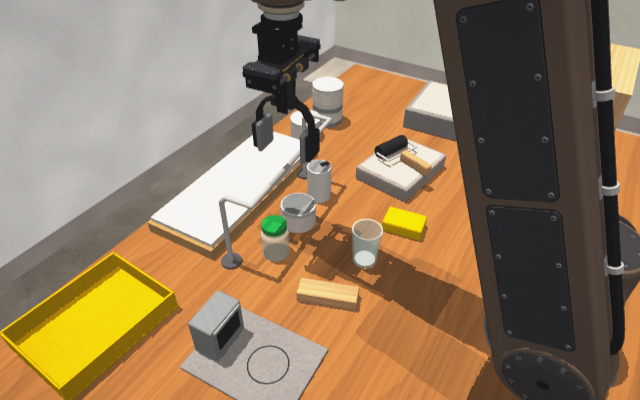

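```bash
python3 -m inch '[[0,0,0,0,0,2,1],[0,0,0,0,0,3,1],[0,0,0,0,0,3,1],[0,0,0,0,0,3,1],[0,0,0,0,0,2,1],[0,0,0,0,0,1,1],[0,0,0,0,0,0.7,1],[0,0,0,0,0,0,1]]'
python3 -m inch '[[0,0,0,0,0,0.2,1],[0,0,0,0,0,0,1]]'
python3 -m inch '[[0,0,0,0,0,0.2,1],[0,0,0,0,0,0,1]]'
```

```text
t: 12.88
eef_pos: [614.4, 20.3, 205.6]
tcp_rot: [3.141, -0.004, 0.094]
ft_force: [-13.6, 1.3, 31.2]
opening: 0.249
grip_force: 46.5
t: 13.12
eef_pos: [614.4, 20.3, 205.3]
tcp_rot: [3.141, -0.005, 0.094]
ft_force: [-20.2, 2.1, 45.4]
opening: 0.248
grip_force: 53.6
t: 13.38
eef_pos: [614.5, 20.3, 205.2]
tcp_rot: [3.14, -0.007, 0.094]
ft_force: [-24.8, 1.9, 59.4]
opening: 0.25
grip_force: 60.8
```

```bash
python3 -m inch '[[0,0,0,0,0,-0.6,1],[0,0,0,0,0,-0.4,1]]'
python3 - <<'E'
from h import *
a=shot('side'); b=shot('top')
np.savez('s5.npz',c=cloud(a),img=a['img']); np.savez('t5.npz',c=cloud(b),img=b['img'])
A=cv2.resize(np.ascontiguousarray(a['img'][90:290,200:360]),None,fx=2.5,fy=2.5)
B=cv2.resize(np.ascontiguousarray(b['img'][60:260,240:400]),None,fx=2.5,fy=2.5)
cv2.imwrite('pics/p5.png',np.hstack([A,B])[:,:,::-1])
E
python3 go.py 614.7 19.8 197.7 -84.3
```

```text
t: 13.62
eef_pos: [614.6, 20.0, 208.1]
tcp_rot: [3.141, -0.002, 0.094]
ft_force: [0.5, 0.2, -1.8]
opening: 0.252
grip_force: 30.0
t 13.725 pos [614.7  19.8 207.2] yawY -84.6 z [ 0.001 -0.    -1.   ] j [-0.08  0.48  1.59 -0.    1.06  1.4 ] F [-0.5 -0.2 -2.3] op 0.25005722695315297 29.996384382247925
turn [ 0.    -0.001 -0.006] rows>= 1.0 | shift after turn cm [0.   0.01 0.95] (before turn [0.   0.01 0.95] ) rows>= 1.0
```

View pics/p5.png

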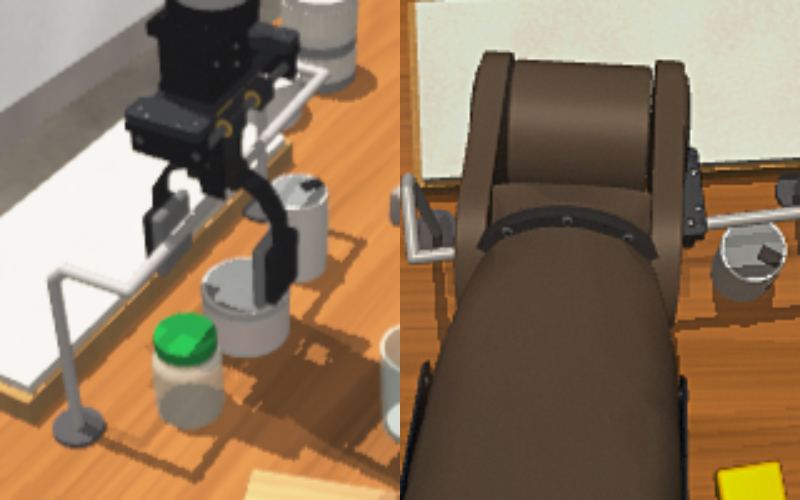

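```bash
python3 -m inch '[[0,0,0,0,0,0.07,1],[0,0,0,0,0,0,0.46],[0,0,0,0,0,0,0.42],[0,0,0,0,0,0,0.42],[0,0,0,0,0,0,0.42]]'
python3 -m inch '[[0,0,0,0,0,0,0.3],[0,0,0,0,0,0,0],[0,0,0,0,0,0,0],[0,0,0,0,0,-0.5,0],[0,0,0,0,0,-1,0],[0,0,0,0,0,-2,0],[0,0,0,0,0,-4,0],[0,0,0,0,0,-4,0],[0,0,0,0,0,-4,0]]'
python3 - <<'E'
from h import *
from go import st
st()
a=shot('side'); c=cloud(a)
A=cv2.resize(np.ascontiguousarray(a['img'][90:290,200:360]),None,fx=3,fy=3)
cv2.imwrite('pics/p6.png',A[:,:,::-1])
q=c[(abs(c[...,0]-617)<85)&(abs(c[...,1]-24)<40)&(c[...,2]>100)&(c[...,2]<250)]
q=q[q[:,2]>80]; print(cv2.minAreaRect(q[:,:2].astype(np.float32)),np.percentile(q[:,2],[1,99]))
E
```

```text
t: 14.35
eef_pos: [614.6, 19.6, 206.2]
tcp_rot: [3.141, -0.001, 0.093]
ft_force: [0.8, 0.3, 4.1]
opening: 0.292
grip_force: 1.8
t: 15.48
eef_pos: [614.1, 19.7, 363.0]
tcp_rot: [3.141, -0.0, 0.093]
ft_force: [0.3, -0.0, 0.4]
opening: 0.503
grip_force: 0.0
t 15.475 pos [614.1  19.7 363. ] yawY -84.7 z [ 0. -0. -1.] j [-0.08  0.37  1.36 -0.    1.41  1.4 ] F [ 0.3 -0.   0.4] op 0.5025060780536363 0.0
((616.1139526367188, 24.317138671875), (78.75511932373047, 139.87982177734375), 87.72441101074219) [101.55928083 227.58287554]
```

View pics/p6.png

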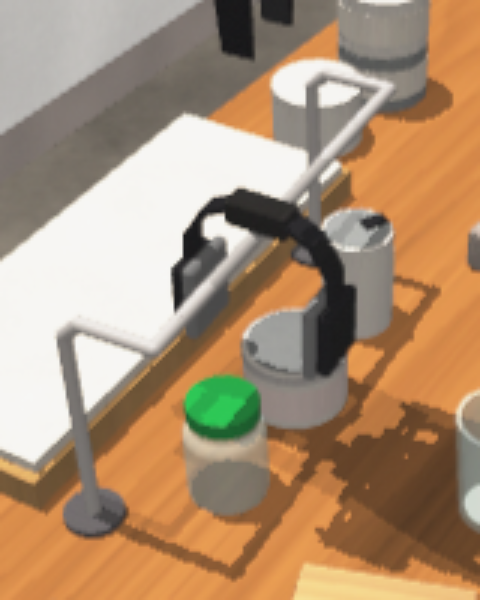

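```bash
python3 -m inch '[[0,0.122,0,0,0,0,-1],[0,0.122,0,0,0,0,-1],[0,0.122,0,0,0,0,-1],[0,0.122,0,0,0,0,-1],[0,0.123,0,0,0,0,-1],[0,0,0,0,0,0,-1]]'
python3 - <<'E'
from go import *
st(); T=target(np.radians(-84.3),np.radians(35)); z=T[:,2]; g=np.array([631,-138.5,72])+19*z
print(g); plan(g-130*z+[-20,0,90],T); plan(g-130*z,T); plan(g,T)
E
```

```text
t: 16.27
eef_pos: [613.1, 19.7, 361.1]
tcp_rot: [-3.141, -0.61, 0.093]
ft_force: [-0.3, 0.5, 0.7]
opening: 0.991
grip_force: 0.0
t 16.275 pos [613.1  19.7 361.1] yawY -84.7 z [ 0.57   0.053 -0.82 ] j [-0.13  0.15  1.8   0.23  0.6   1.2 ] F [-0.3  0.5  0.7] op 0.9907798115272286 0.0
[ 641.84406813 -137.41761811   56.43611116]
turn [ 0.004  0.001 -0.006] rows>= 1.0 | shift after turn cm [-12.87  15.72   4.19] (before turn [-12.78  15.77   4.26] ) rows>= 4.0
turn [ 0.004  0.001 -0.006] rows>= 1.0 | shift after turn cm [-16.41  15.92  12.7 ] (before turn [-16.3   15.96  12.78] ) rows>= 5.0
turn [ 0.004  0.001 -0.006] rows>= 1.0 | shift after turn cm [-16.41  15.92  25.7 ] (before turn [-16.29  15.91  25.78] ) rows>= 7.0
```

```bash
cat > ik.py <<'E'
import numpy as np
from scipy.optimize import least_squares
from go import *
D=[(.491,1.559,625.0,214.7),(.31,1.53,568.5,329.9),(.53,1.82,562.6,112.7),(.29,1.51,563.3,347.1),(.38,1.39,614.4,348.1),(.48,1.59,614.9,207.2),(.37,1.36,614.4,363.)]
A=[];b=[]
for j2,j3,r,z in D:
    s=j2+j3
    A+= [[1,0,np.sin(j2),np.sin(s),np.cos(s)],[0,1,np.cos(j2),np.cos(s),-np.sin(s)]]; b+=[r,z]
P,res,_,_=np.linalg.lstsq(np.array(A),np.array(b),rcond=None); r0,hd,L1,a,bb=P
def fk(d,q):
    Ry=lambda t:R.from_rotvec([0,t,0]).as_matrix(); Rz=lambda t:R.from_rotvec([0,0,t]).as_matrix()
    s=q[1]+q[2]
    M=Rz(q[0])@Ry(s)@Rz(-q[3])@Ry(q[4])   # z axis of tool (j4 about the forearm)
    w=Rz(q[0])@np.array([r0+L1*np.sin(q[1])+a*np.sin(s)+bb*np.cos(s),0,hd+d+L1*np.cos(q[1])+a*np.cos(s)-bb*np.sin(s)])
    return w+d*M[:,2],M[:,2]
q=[-.13,.15,1.80,.23,.60]
d=least_squares(lambda d:fk(d[0],q)[0]-[613.1,19.7,361.1],[250]).x[0]
def ik(p,z,q0): 
    r=least_squares(lambda q:np.r_[(fk(d,q)[0]-p)/100,(fk(d,q)[1]-z)*3],q0); return r.x,r.cost
if __name__=='__main__':
    print(P,d,fk(d,q))
    for az in (5.7,25,40):
        for L in (25,30,35,40):
            T=target(np.radians(az-90),np.radians(L)); z=T[:,2]; g=np.array([631,-138.5,72])+19*z; q0=[-.2,.3,1.7,.3,.6]; o=[]
            for k in (130,90,60,30,0):
                q0,c=ik(g-k*z,z,q0); o.append(np.round(q0[3:],2).tolist())
            print(az,L,o,np.round(q0,2),round(c,4))
E
python3 ik.py
```

```text
[ 12.63353998 -63.28587689 564.94587653 408.25817292  36.72071015] 209.43485028908898 (array([ 572.27661706, -102.00700165,  348.56044369]), array([ 0.54174847, -0.20064798, -0.81624077]))
5.7 25 [[-0.38, 0.46], [-0.43, 0.39], [-0.47, 0.35], [-0.53, 0.31], [-0.59, 0.27]] [-0.26  0.65  1.85 -0.59  0.27] 0.0
5.7 30 [[-0.62, 0.36], [-0.72, 0.3], [-0.82, 0.26], [-0.93, 0.23], [-1.05, 0.21]] [-0.27  0.65  1.89 -1.05  0.21] 0.0
5.7 35 [[-1.02, 0.29], [-1.21, 0.25], [-1.36, 0.23], [-1.51, 0.22], [-1.65, 0.21]] [-0.28  0.66  1.93 -1.65  0.21] 0.0
5.7 40 [[1.59, -0.29], [1.39, -0.28], [1.25, -0.28], [1.14, -0.28], [1.05, -0.28]] [-0.29  0.66  1.96  1.05 -0.28] 0.0
25 25 [[-0.55, 0.62], [-0.6, 0.56], [-0.64, 0.51], [-0.69, 0.47], [-0.74, 0.43]] [-0.3   0.67  1.81 -0.74  0.43] 0.0
25 30 [[-0.75, 0.58], [-0.82, 0.52], [-0.88, 0.48], [-0.94, 0.44], [-1.01, 0.41]] [-0.32  0.67  1.84 -1.01  0.41] 0.0
25 35 [[-0.97, 0.56], [-1.07, 0.51], [-1.14, 0.48], [-1.21, 0.45], [-1.29, 0.43]] [-0.33  0.68  1.87 -1.29  0.43] 0.0
25 40 [[-1.21, 0.57], [-1.31, 0.53], [-1.38, 0.51], [-1.46, 0.49], [-1.53, 0.47]] [-0.35  0.68  1.9  -1.53  0.47] 0.0
40 25 [[-0.57, 0.78], [-0.61, 0.71], [-0.65, 0.66], [-0.69, 0.61], [-0.73, 0.57]] [-0.32  0.68  1.77 -0.73  0.57] 0.0
40 30 [[-0.72, 0.76], [-0.77, 0.7], [-0.82, 0.65], [-0.87, 0.61], [-0.92, 0.57]] [-0.34  0.69  1.79 -0.92  0.57] 0.0
40 35 [[-0.87, 0.76], [-0.94, 0.7], [-0.99, 0.66], [-1.04, 0.63], [-1.1, 0.6]] [-0.36  0.7   1.82 -1.1   0.6 ] 0.0
40 40 [[-1.02, 0.78], [-1.09, 0.73], [-1.15, 0.7], [-1.2, 0.67], [-1.26, 0.64]] [-0.38  0.71  1.84 -1.26  0.64] 0.0
```

```bash
sed -i 's/Rz(-q\[3\])/Rz(q[3])/' ik.py; python3 -m inch '[[0.004,0,-0.006,0,0,0,-1],[0,0,0,-2.1,2.6,0.7,-1],[0,0,0,-2.1,2.6,0.7,-1],[0,0,0,-2.1,2.6,0.7,-1],[0,0,0,-2.1,2.6,0.7,-1],[0,0,0,-2.1,2.6,0.7,-1],[0,0,0,-2.1,2.6,0.7,-1],[0,0,0,-0.7,0,1.7,-1],[0,0,0,-0.7,0,1.7,-1],[0,0,0,-0.7,0,1.7,-1],[0,0,0,-0.7,0,1.7,-1],[0,0,0,-0.7,0,1.7,-1],[0,0,0,0,0,0,-1]]'
python3 - <<'E'
from ik import *
print(d,fk(d,q))
st(); T=target(np.radians(-84.3),np.radians(35)); z=T[:,2]; g=np.array([631,-138.5,72])+19*z
plan(g-130*z,T); plan(g,T)
c=[]
for n in('top','side'):
    p=shot(n,n+'7'); X=cloud(p)
    q=X[(abs(X[...,0]-631)<42)&(abs(X[...,1]+137)<42)&(X[...,2]>94)&(X[...,2]<110)]
    print(n,len(q), cv2.minEnclosingCircle(q[:,:2].astype(np.float32)) if len(q)>5 else '')
E
```

```text
t: 17.9
eef_pos: [572.3, -141.2, 163.8]
tcp_rot: [-3.139, -0.61, 0.101]
ft_force: [-0.2, -0.5, 0.7]
opening: 1.0
grip_force: 0.0
278.7943997715044 (array([619.15667456, -44.75344888, 361.30590134]), array([ 0.57512298,  0.0546312 , -0.81624077]))
t 17.9 pos [ 572.3 -141.2  163.8] yawY -84.2 z [ 0.57  0.06 -0.82] j [-0.51  0.39  2.09  1.2   0.36 -0.13] F [-0.2 -0.5  0.7] op 0.9997557141427718 0.0
turn [-0.003  0.001  0.001] rows>= 1.0 | shift after turn cm [-0.46  0.31 -0.21] (before turn [-0.46  0.31 -0.21] ) rows>= 1.0
turn [-0.003  0.001  0.001] rows>= 1.0 | shift after turn cm [-0.46  0.31 12.79] (before turn [-0.45  0.35 12.79] ) rows>= 3.0
top 506 ((631.0950317382812, -138.67738342285156), 32.0684928894043)
side 276 ((630.0531005859375, -134.59869384765625), 33.82184600830078)
```

```bash
python3 -m inch '[[0,0,0,-0.46,0.31,0,-1],[0,0,0,0,0,1.5,-1],[0,0,0,0,0,1.5,-1],[0,0,0,0,0,1.5,-1],[0,0,0,0,0,1.5,-1],[0,0,0,0,0,0,-1]]'; python3 - <<'E'
from go import *
st(); T=target(np.radians(-84.3),np.radians(35)); z=T[:,2]; g=np.array([631,-138.5,72])+19*z
plan(g,T)
E
```

```text
t: 18.75
eef_pos: [602.2, -141.6, 112.8]
tcp_rot: [-3.141, -0.611, 0.101]
ft_force: [-0.9, -0.1, 0.4]
opening: 1.001
grip_force: 0.0
t 18.75 pos [ 602.2 -141.6  112.8] yawY -84.2 z [ 0.571  0.058 -0.819] j [-0.48  0.52  2.07  1.49  0.32 -0.41] F [-0.9 -0.1  0.4] op 1.001131314686333 0.0
turn [-0.001 -0.     0.001] rows>= 1.0 | shift after turn cm [ 0.03 -0.02  6.9 ] (before turn [ 0.03 -0.02  6.9 ] ) rows>= 2.0
```

```bash
python3 -m inch '[[0,0,0,0,0,1.5,-1],[0,0,0,0,0,1.5,-1],[0,0,0,0,0,1.5,-1],[0,0,0,0,0,1.5,-1],[0,0,0,0,0,0.9,-1],[0,0,0,0,0,0,-1],[0,0,0,0,0,0,1],[0,0,0,0,0,0,1],[0,0,0,0,0,0,1],[0,0,0,0,0,0,1],[0,0,0,0,0,0,1],[0,0,0,0,0,0,1],[0,0,0,0,0,0,1]]'; python3 - <<'E'
from go import *
st(); T=target(np.radians(-84.3),np.radians(35)); z=T[:,2]; g=np.array([631,-138.5,72])+19*z
plan(g+[0,0,15],T); plan(g+[-125,-12,20],T); plan(g+[-125,-12,0],T)
E
```

```text
t: 20.38
eef_pos: [641.6, -137.7, 56.7]
tcp_rot: [3.141, -0.611, 0.101]
ft_force: [-2.9, -0.8, 5.9]
opening: 0.663
grip_force: 30.0
t 20.375 pos [ 641.6 -137.7   56.7] yawY -84.3 z [ 0.571  0.057 -0.819] j [-0.43  0.65  2.01  1.78  0.3  -0.67] F [-2.9 -0.8  5.9] op 0.6625761931500104 30.000606179237366
turn [-0.    -0.     0.001] rows>= 1.0 | shift after turn cm [ 0.87 -0.02 -1.19] (before turn [ 0.87 -0.02 -1.19] ) rows>= 1.0
turn [-0.    -0.     0.001] rows>= 1.0 | shift after turn cm [-9.13 -0.07 -8.8 ] (before turn [-9.12 -0.08 -8.81] ) rows>= 3.0
turn [-0.    -0.     0.001] rows>= 1.0 | shift after turn cm [-10.28  -0.07  -7.17] (before turn [-10.27  -0.08  -7.17] ) rows>= 3.0
```

```bash
python3 -m inch '[[0,0,0,0.285,0,-0.41,1],[0,0,0,0.285,0,-0.41,1],[0,0,0,-1.386,-0.01,-1.14,1],[0,0,0,-1.386,-0.01,-1.14,1],[0,0,0,-1.386,-0.01,-1.14,1],[0,0,0,-1.386,-0.01,-1.14,1],[0,0,0,-1.386,-0.01,-1.14,1],[0,0,0,-1.386,-0.01,-1.14,1],[0,0,0,-1.386,-0.01,-1.14,1],[0,0,0,0,0,0,1],[0,0,0,-0.46,0,0.66,1],[0,0,0,-0.34,0,0.49,1],[0,0,0,-0.17,0,0.25,1],[0,0,0,-0.11,0,0.16,1],[0,0,0,0,0,0,1]]'; python3 - <<'E'
from go import *
st(); T=target(np.radians(-84.3),np.radians(35)); z=T[:,2]; g=np.array([631,-138.5,72])+19*z
plan(g+[-125,-12,0],T)
E
```

```text
t: 22.25
eef_pos: [517.0, -149.4, 57.1]
tcp_rot: [3.141, -0.611, 0.101]
ft_force: [0.4, 0.1, -4.8]
opening: 0.667
grip_force: 30.0
t 22.25 pos [ 517.  -149.4   57.1] yawY -84.2 z [ 0.571  0.057 -0.819] j [-0.59  0.58  2.29  2.07  0.43 -1.14] F [ 0.4  0.1 -4.8] op 0.6673408983473715 29.9997541308403
turn [-0.    -0.     0.001] rows>= 1.0 | shift after turn cm [-0.06  0.    0.05] (before turn [-0.06  0.    0.05] ) rows>= 1.0
```

```bash
python3 -m inch '[[0,0,0,-0.03,0,0.05,1],[0,0,0,0,0,0,1],[0,0,0,0,0,0,-1],[0,0,0,0,0,0,-1],[0,0,0,0,0,0,-1],[0,0,0,0,0,0,-1],[0,0,0,0,0,-1.5,-1],[0,0,0,0,0,-2.5,-1],[0,0,0,0,0,-3,-1],[0,0,0,0,0,-3,-1],[0,0,0,0,0,-3,-1],[0,0,0,0,0,-3,-1],[0,0,0,0,0,0,-1]]'; python3 - <<'E'
from go import *
st(); plan([430,-160,320],target(np.radians(-84.3)))
for n in('top','side'):
    p=shot(n,n+'8'); X=cloud(p); np.savez(n+'8.npz',c=X,img=p['img'])
    q=X[(abs(X[...,0]-506)<55)&(abs(X[...,1]+148)<55)&(X[...,2]>92)&(X[...,2]<107)]
    print(n,len(q), cv2.minEnclosingCircle(q[:,:2].astype(np.float32)) if len(q)>5 else '')
E
```

```text
t: 23.88
eef_pos: [425.4, -159.0, 189.1]
tcp_rot: [3.138, -0.613, 0.102]
ft_force: [1.2, 0.3, 0.1]
opening: 1.002
grip_force: 0.0
t 23.875 pos [ 425.4 -159.   189.1] yawY -84.3 z [ 0.573  0.055 -0.818] j [-0.78  0.19  2.34  1.21  0.49 -0.37] F [1.2 0.3 0.1] op 1.0016991955463257 0.0
turn [ 0.003 -0.613  0.001] rows>= 4.0 | shift after turn cm [  0.45   0.14 -13.09] (before turn [  7.9    0.18 -10.45] ) rows>= 3.0
top 581 ((508.2889404296875, -150.56747436523438), 32.24581527709961)
side 349 ((507.5581359863281, -146.20484924316406), 33.80516052246094)
```

```bash
python3 -m inch '[[0,0,0,2.5,0,-3.5,-1],[0,0,0,2.5,0,-3.5,-1],[0,0,0,2.45,0,-3.6,-1],[0,-0.1,0,0,0,0,-1],[0,-0.1,0,0,0,0,-1],[0,-0.1,0,0,0,0,-1],[0,-0.1,0,0,0,0,-1],[0,-0.1,0,0,0,0,-1],[0,-0.113,0,0,0,0,-1],[0,0,-0.106,0,0,0,-1],[0,0,-0.106,0,0,0,-1],[0,0,-0.106,0,0,0,-1],[0,0,-0.106,0,0,0,-1],[0,0,0,0,0,0,-1]]'; python3 - <<'E'
from go import *
st(); plan([508,-150,220],target(np.radians(-60)))
o=[]
for n,f in(('top',np.load('top8.npz')),('side',np.load('side8.npz')),('top',None),('side',None)):
    if f is None:
        p=shot(n,n+'9'); X=cloud(p); img=p['img']
    else: X=f['c'];img=f['img']
    L=(abs(X[...,0]-507)<45)&(abs(X[...,1]+148)<45)&(X[...,2]>92)&(X[...,2]<110)
    ctr,r=cv2.minEnclosingCircle(X[L][:,:2].astype(np.float32)); ctr=np.array(ctr)
    g=img.max(-1); v,u=np.nonzero(L); y0,x0=int(v.mean())-25,int(u.mean())-32
    o.append(cv2.resize(np.ascontiguousarray(img[y0:y0+50,x0:x0+64]),None,fx=6,fy=6,interpolation=cv2.INTER_NEAREST))
    for th in (50,70,90):
        m=(L&(g<th)&(np.hypot(X[...,0]-ctr[0],X[...,1]-ctr[1])<30)).astype(np.uint8)
        k,lab,s,_=cv2.connectedComponentsWithStats(m)
        if k<2: continue
        i=1+s[1:,4].argmax(); t=X[lab==i][:,:2]; me=t.mean(0)-ctr
        ax=cv2.fitLine(t.astype(np.float32),cv2.DIST_L2,0,.01,.01).ravel()[:2]; ax*=np.sign(ax@me)
        print(n,f is None,th,len(t),ctr.round(1),cv2.minAreaRect(t.astype(np.float32))[1:],'off',me.round(1),'dir',np.degrees(np.arctan2(me[1],me[0])).round(1),'axis',np.degrees(np.arctan2(ax[1],ax[0])).round(1))
cv2.imwrite('pics/tab.png',np.vstack([np.hstack(o[:2]),np.hstack(o[2:])])[:600,:,::-1])
p=env.read_camera('side'); c=cloud(p)
# ring
b=(p['img'].max(-1)<75)&(abs(c[...,2]-7)<6)&(abs(c[...,0]-445)<55)&(abs(c[...,1]-353)<55); t=c[b][:,:2]; 
A=np.c_[2*t,np.ones(len(t))]; s=np.linalg.lstsq(A,(t**2).sum(1),rcond=None)[0]; print('ring side',len(t),s[:2],np.sqrt(s[2]+s[0]**2+s[1]**2))
p=env.read_camera('top'); c=cloud(p)
b=(p['img'].max(-1)<75)&(abs(c[...,2]-7)<6)&(abs(c[...,0]-445)<55)&(abs(c[...,1]-353)<55); t=c[b][:,:2]; 
A=np.c_[2*t,np.ones(len(t))]; s=np.linalg.lstsq(A,(t**2).sum(1),rcond=None)[0]; print('ring top',len(t),s[:2],np.sqrt(s[2]+s[0]**2+s[1]**2))
E
```

```text
t: 25.72
eef_pos: [426.5, -157.8, 315.9]
tcp_rot: [-3.138, 0.002, 0.526]
ft_force: [0.1, -0.0, 0.5]
opening: 0.996
grip_force: 0.0
t 25.725 pos [ 426.5 -157.8  315.9] yawY -59.9 z [-0.003  0.002 -1.   ] j [-0.5   0.14  1.8   0.    1.2   0.54] F [ 0.1 -0.   0.5] op 0.9958471609327175 0.0
turn [-0.004  0.002  0.002] rows>= 1.0 | shift after turn cm [7.45 3.4  9.59] (before turn [7.46 3.45 9.57] ) rows>= 3.0
top False 50 17 [ 508.3 -150.6] ((18.918838500976562, 12.66844654083252), 61.099674224853516) off [ -7.7 -17.5] dir -113.8 axis -138.8
top False 70 57 [ 508.3 -150.6] ((20.87774658203125, 15.103858947753906), 61.270328521728516) off [ -8.8 -14.4] dir -121.5 axis -109.8
top False 90 63 [ 508.3 -150.6] ((21.54819107055664, 15.103858947753906), 61.270328521728516) off [ -8.7 -14.4] dir -121.1 axis -115.6
side False 50 6 [ 507.6 -146.2] ((12.7355318069458, 6.105286598205566), 23.272611618041992) off [-8.2 -9.8] dir -129.9 axis -145.5
side False 70 27 [ 507.6 -146.2] ((21.60426139831543, 13.302879333496094), 69.20150756835938) off [ -9.2 -15.2] dir -121.3 axis -113.8
side False 90 28 [ 5
[... 337 characters left out ...]
92) off [ -6.9 -12.2] dir -119.4 axis -136.4
top True 90 49 [ 507.7 -150.7] ((16.293712615966797, 15.806991577148438), 64.73865509033203) off [ -6.8 -12.2] dir -119.2 axis -100.5
side True 50 20 [ 506.6 -145.8] ((18.13811492919922, 11.468793869018555), 72.68851470947266) off [ -7.2 -16.2] dir -113.8 axis -110.2
side True 70 27 [ 506.6 -145.8] ((23.229228973388672, 12.468759536743164), 63.729530334472656) off [ -7.9 -16.3] dir -115.7 axis -112.0
side True 90 30 [ 506.6 -145.8] ((19.96808624267578, 19.074440002441406), 46.601322174072266) off [ -7.6 -16.6] dir -114.6 axis -115.5
ring side 5 [447.01200346 351.47254863] 39.075045952408765
ring top 80 [446.21887873 348.19192301] 39.18509124656433
```

View pics/tab.png

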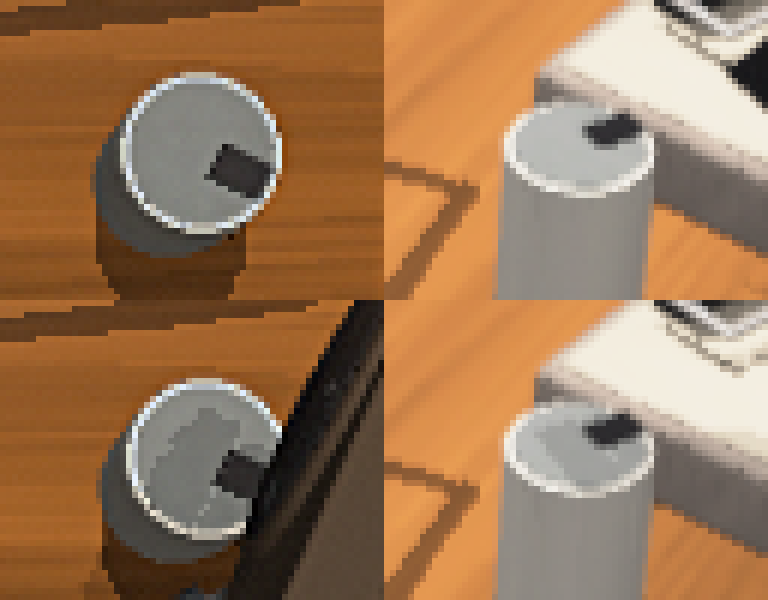

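```bash
python3 -m inch '[[-0.004,0.002,0.002,0,0,0,-1],[0,0,0,3.7,1.7,0,-1],[0,0,0,3.75,1.7,0,-1],[0,0,0,0,0,4,-1],[0,0,0,0,0,4,-1],[0,0,0,0,0,3,-1],[0,0,0,0,0,0,-1]]'; python3 go.py 508 -150.3 59 -60
```

```text
t: 26.8
eef_pos: [506.8, -150.8, 205.9]
tcp_rot: [3.141, 0.002, 0.522]
ft_force: [-0.2, 0.6, 0.2]
opening: 1.005
grip_force: 0.0
t 26.8 pos [ 506.8 -150.8  205.9] yawY -60.1 z [-0.001 -0.001 -1.   ] j [-0.41  0.37  1.8  -0.    0.97  0.64] F [-0.2  0.6  0.2] op 1.00547405650055 0.0
turn [ 0.     0.002 -0.002] rows>= 1.0 | shift after turn cm [1.300e-01 1.000e-02 1.469e+01] (before turn [ 0.16  0.   14.69] ) rows>= 3.0
```

```bash
python3 -m inch '[[0,0,0,0.1,0,4,-1],[0,0,0,0,0,4,-1],[0,0,0,0,0,3,-1],[0,0,0,0,0,2,-1],[0,0,0,0,0,1.7,-1],[0,0,0,0,0,0,-1],[0,0,0,0,0,0,1],[0,0,0,0,0,0,1],[0,0,0,0,0,0,1],[0,0,0,0,0,0,1],[0,0,0,0,0,0,1],[0,0,0,0,0,0,1],[0,0,0,0,0,0,1]]'; python3 go.py 446 348 205 60.8
```

```text
t: 28.42
eef_pos: [508.7, -151.0, 60.7]
tcp_rot: [3.138, -0.0, 0.522]
ft_force: [-1.5, 0.9, 6.0]
opening: 0.669
grip_force: 30.0
t 28.425 pos [ 508.7 -151.    60.7] yawY -60.1 z [ 0.002 -0.003 -1.   ] j [-0.41  0.57  1.94 -0.    0.63  0.64] F [-1.5  0.9  6. ] op 0.6689618821780594 30.00342071056366
turn [ 2.00e-03  4.00e-03 -2.11e+00] rows>= 13.0 | shift after turn cm [ 29.82  40.5  -14.43] (before turn [ 19.47 -46.33 -14.59] ) rows>= 10.0
```

```bash
python3 -m inch '[[0,0,0,0,0,-1.0,1],[0,0,0,0,0,-3.4,1],[0,0,0,0,0,-3.5,1],[0,0,0,0,0,-3.5,1],[0,0,0,0,0,-3,1],[0,0,-0.1507,0,0,0,1],[0,0,-0.1507,0,0,0,1],[0,0,-0.1507,0,0,0,1],[0,0,-0.1507,0,0,0,1],[0,0,-0.1507,0,0,0,1],[0,0,-0.1507,0,0,0,1],[0,0,-0.1507,0,0,0,1],[0,0,-0.1507,0,0,0,1],[0,0,-0.1507,0,0,0,1],[0,0,-0.1507,0,0,0,1],[0,0,-0.1507,0,0,0,1],[0,0,-0.1507,0,0,0,1],[0,0,-0.1507,0,0,0,1],[0,0,-0.1507,0,0,0,1],[0,0,0,0,0,0,1]]'; python3 go.py 446 348 205 60.8; python3 go.py 470 100 205 60.8
```

```text
t: 30.92
eef_pos: [508.1, -150.6, 204.4]
tcp_rot: [-3.14, 0.002, 2.631]
ft_force: [-1.1, -0.5, -5.2]
opening: 0.667
grip_force: 30.0
t 30.925 pos [ 508.1 -150.6  204.4] yawY 60.8 z [ 0.001 -0.003 -1.   ] j [-0.41  0.37  1.8  -0.    0.97 -1.47] F [-1.1 -0.5 -5.2] op 0.6670452877609534 29.99025195837021
turn [-0.002  0.002 -0.001] rows>= 1.0 | shift after turn cm [29.75 40.49 -0.06] (before turn [29.78 40.46 -0.2 ] ) rows>= 10.0
t 30.925 pos [ 508.1 -150.6  204.4] yawY 60.8 z [ 0.001 -0.003 -1.   ] j [-0.41  0.37  1.8  -0.    0.97 -1.47] F [-1.1 -0.5 -5.2] op 0.6670452877609534 29.99025195837021
turn [-0.002  0.002 -0.001] rows>= 1.0 | shift after turn cm [15.55 20.01 -0.06] (before turn [15.57 20.   -0.13] ) rows>= 5.0
```

```bash
python3 -m inch '[[0,0,0,1.37,1.85,0,1],[0,0,0,2.7,3.68,0,1],[0,0,0,2.7,3.68,0,1],[0,0,0,2.7,3.68,0,1],[0,0,0,2.7,3.68,0,1],[0,0,0,2.7,3.68,0,1],[0,0,0,2.7,3.68,0,1],[0,0,0,2.7,3.68,0,1],[0,0,0,2.7,3.68,0,1],[0,0,0,2.7,3.68,0,1],[0,0,0,2.7,3.68,0,1],[0,0,0,1.37,1.84,0,1],[0,0,0,0,0,0,1],[0,0,0,0,0,0,1]]'; python3 go.py 446 348 68.9 60.8
python3 - <<'E'
from h import *
p=shot('side','side10'); X=cloud(p)
q=X[(abs(X[...,0]-446)<60)&(abs(X[...,1]-350)<60)&(X[...,2]>140)&(X[...,2]<222)]; print(len(q),cv2.minAreaRect(q[:,:2].astype(np.float32)),q[:,2].min())
r=env.find_in(p,'can_label'); print([(w(p,k['centre']).round(),k['score']) for k in r[:2]])
E
```

```text
t: 32.67
eef_pos: [446.1, 347.3, 202.7]
tcp_rot: [-3.139, 0.003, 2.63]
ft_force: [-0.2, -0.3, -3.5]
opening: 0.671
grip_force: 30.0
t 32.675 pos [446.1 347.3 202.7] yawY 60.7 z [ 0.001 -0.003 -1.   ] j [ 0.55  0.42  1.72 -0.    1.   -0.51] F [-0.2 -0.3 -3.5] op 0.6705045125236606 29.991191625595093
turn [-0.002  0.003 -0.002] rows>= 1.0 | shift after turn cm [ 0.04  0.06 13.38] (before turn [ 0.08  0.09 13.38] ) rows>= 3.0
1162 ((435.6171875, 360.0986022949219), (80.25483703613281, 36.10765075683594), 46.3361701965332) 140.92420335513725
[(array([549.,  39., 129.]), 0.7), (array([434., 364., 217.]), 0.66)]
```

```bash
python3 -m inch '[[-0.002,0.003,-0.002,0.04,0.06,0,1],[0,0,0,0,0,3,1],[0,0,0,0,0,3,1],[0,0,0,0,0,3,1],[0,0,0,0,0,2,1],[0,0,0,0,0,1.3,1],[0,0,0,0,0,0.6,1],[0,0,0,0,0,0.3,1],[0,0,0,0,0,0,1]]'; python3 -m inch '[[0,0,0,0,0,0.1,1],[0,0,0,0,0,0,1]]'
```

```text
t: 33.9
eef_pos: [446.4, 348.7, 71.2]
tcp_rot: [3.141, 0.0, 2.634]
ft_force: [0.1, -0.0, -5.3]
opening: 0.672
grip_force: 30.0
t: 34.15
eef_pos: [446.2, 348.7, 70.0]
tcp_rot: [3.141, 0.0, 2.634]
ft_force: [0.4, 0.1, -3.8]
opening: 0.671
grip_force: 30.0
```

```bash
python3 -m inch '[[0,0,0,0,0,0.1,1],[0,0,0,0,0,0,1]]'; python3 -m inch '[[0,0,0,0,0,0.05,1],[0,0,0,0,0,0,1]]'
```

```text
t: 34.4
eef_pos: [446.2, 348.7, 68.8]
tcp_rot: [3.141, 0.0, 2.634]
ft_force: [-0.1, 0.0, -4.2]
opening: 0.669
grip_force: 30.0
t: 34.65
eef_pos: [446.3, 348.6, 68.8]
tcp_rot: [3.141, 0.0, 2.634]
ft_force: [-1.0, -2.8, 3.3]
opening: 0.667
grip_force: 30.0
```

Contact; release, lift straight up, and check.

```bash
python3 -m inch '[[0,0,0,0,0,0,-1],[0,0,0,0,0,0,-1],[0,0,0,0,0,0,-1],[0,0,0,0,0,0,-1],[0,0,0,0,0,0,-1],[0,0,0,0,0,-1,-1],[0,0,0,0,0,-3,-1],[0,0,0,0,0,-4,-1],[0,0,0,0,0,-4,-1],[0,0,0,0,0,-4,-1],[0,0,0,0,0,-4,-1],[0,0,0,0,0,-4,-1],[0,0,0,0,0,0,-1]]'; python3 - <<'E'
from go import *
st()
for n in('top','side'):
    p=shot(n,n+'11'); X=cloud(p); g=p['img'].max(-1)
    L=(abs(X[...,0]-446)<45)&(abs(X[...,1]-350)<45)&(X[...,2]>100)&(X[...,2]<118)
    if L.sum()<20: print(n,'hidden'); continue
    ctr,r=cv2.minEnclosingCircle(X[L][:,:2].astype(np.float32)); ctr=np.array(ctr)
    m=L&(g<80)&(np.hypot(X[...,0]-ctr[0],X[...,1]-ctr[1])<30); t=X[m][:,:2]
    print(n,L.sum(),ctr,r,np.median(X[L][:,2]))
    if len(t)>5:
        me=t.mean(0)-ctr; rr=cv2.minAreaRect(t.astype(np.float32)); print(len(t),'off',me,'dir',np.degrees(np.arctan2(me[1],me[0])),rr[1:])
    q=X[(abs(X[...,0]-617)<85)&(abs(X[...,1]-24)<40)&(X[...,2]>100)&(X[...,2]<250)]
    if len(q): print('muffs',cv2.minAreaRect(q[:,:2].astype(np.float32)),q[:,2].max())
E
```

```text
t: 36.28
eef_pos: [446.6, 348.9, 311.8]
tcp_rot: [3.136, 0.003, 2.634]
ft_force: [0.3, 0.4, -0.4]
opening: 1.001
grip_force: 0.0
t 36.275 pos [446.6 348.9 311.8] yawY 60.9 z [ 0.005  0.003 -1.   ] j [ 0.55  0.32  1.57  0.    1.25 -0.52] F [ 0.3  0.4 -0.4] op 1.0006220042223448 0.0
top 468 [447.05065918 346.59399414] 32.18703079223633 107.9196267140095
60 off [16.29174528  0.23359389] dir 0.8214605960480633 ((16.993839263916016, 34.150299072265625), 81.66094207763672)
muffs ((618.6688232421875, 23.706478118896484), (77.40867614746094, 141.43617248535156), 88.48088073730469) 232.30681178700718
side 926 [446.53396606 351.39941406] 31.995298385620117 107.27872800533453
83 off [ 1.64898945e+01 -8.45503760e-03] dir -0.02937786698094898 ((21.232025146484375, 14.19446849822998), 1.6269755363464355)
muffs ((587.6557006835938, 15.928730010986328), (51.7313346862793, 86.14533233642578), 80.75389862060547) 228.1595399897385
```

```bash
python3 -c "from cell import env; print(env.job_done())"
```

```text
the job is handed in; nothing more can be done
None
```

The job is handed in. By the last camera check, the ear defenders hang over the bar, one cup on each side. The can stands upright about 2 mm from the ring's centre, with its label within about 3° of facing the scanner squarely. Both are released; no verdict came back.

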